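# Close the battery box with its tabbed cover

### The arm

A 7-joint arm with a two-finger parallel gripper is mounted at the origin on a cart in front of the work surface, level with it; the furniture and walls round the work are solid. World frame = base frame: x ahead of the robot, y to its left, z up, the work surface at z = 0. Lengths are in m, angles in rad, forces in N, time in s.
With the tool pointing down it reaches from about 0.425 to 0.875 m from the base axis. Payload 4.7 kg.
Tool frame: the origin (TCP) lies between the finger pads; the fingertips stand 22 mm ahead of it and the grasp point (between the pads) lies 3 mm ahead of it; z points along the fingers, y is the line along which they close (so a half turn about z gives the same grasp; the last joint's range is limited). The gripper opens to 85 mm and grips with 20 to 120 N. Pads are 22 mm wide; open, the fingers measure 114 mm over their backs; the gripper's body (76 mm by 85 mm) begins 54 mm behind the grasp point. The pads swing forward as they close: fully open they stand 13 mm farther back than shut.
Start: joints at [0.014, 0.321, -0.07, 1.45, 0.023, 1.371, -0.057], TCP at [0.65, -0, 0.253] pointing down, gripper open.
Joint ranges: [-2.86, 2.86], [-0.3, 2.09], [-1.38, 1.24], [0.06, 2.45], [-1.56, 4.7], [0.09, 2.05], [-2.69, 2.69]. Speed limits (rad/s): [2.57, 2.57, 3.14, 3.14, 3.14, 3.14, 3.14].

### API

Orientations are given as a 3x3 rotation matrix whose columns are the frame's x, y, z axes.
In Python, from station import * gives the robot as it stands.
- The arm moves only by the tool servo_tool, never from a script. Its argument "targets" is one flat list of numbers, 7 for each row, row after row: the shift along the tool's x, y, z in m, then the turn, a rotation vector about the tool's x, y, z in rad, then the finger opening in m, from 0 to 0.0854. In form: [x, y, z, ax, ay, az, fingers, x, y, z, ax, ay, az, fingers, ...]. A call has 1 to 20 rows; each row is the pose to reach, as a shift and turn from the pose commanded when the call began, along the tool's axes at that moment; what a row does not reach only later rows make up. A row lasts 1/10 s, in which the tool goes at most 50 mm and 8.59 degrees, less where a joint would pass 70% of its speed; a pose out of reach is approached as far as the arm can. A call with a gripper value outside its range is refused whole. The fingers move at their own pace and stop on an object; "force" is the grip in N (left out, the last holds). Time passes only in rows, so rows that repeat a pose let the fingers close. It gives the time, the measured TCP pose, the force, the opening and the grip force at its end, in the units of the state.
- observe(): the state, without advancing time (a new reading comes with each control period).
- grab_frame(name): name is "scene" or "side" or "wrist"; returns the picture (384x512x3 uint8, red, green, blue); there is no depth.
- camera_model(name): a dict with "mtx" (3x3 intrinsics, pixels), "origin" and "attitude" of the camera in the world. Camera axes: x right, y up, looking along -z (the intrinsics and any distortion apply to the point x, -y, -z); pixel columns grow to the right and rows downward; lengths in m; the calibration is good to about 2 mm. The wrist camera is an equidistant fisheye: a pixel r from the principal point sees the ray r / f radians off the axis. A picture is of the moment at which its call begins: read the wrist's pose just before it. camera_model takes no time and is no camera call; for the wrist camera it gives the pose at the moment of the call.
- hand_in(): hands the job in; it is judged then, once.
The state is a dict: "time_s": time; "qpos": joint angles; "dq": joint speeds; "tau": joint torques, N m; "eef_pos": TCP position; "tcp_rot": TCP orientation; "contact_force": force on the tool from outside, world axes, zero at the start; "moment": the same for the moment, N m; "finger_gap": opening from 0.0 (shut) to 1.0 (fully open); "gripper_force": force on a finger pad.
Only numpy, scipy, OpenCV 4.12 (cv2) and the standard library are available. Lean on these libraries where they do the work, as an engineer would, in place of code of your own. Each camera call takes 0.05 s, during which the arm holds its last target. There are 200 camera calls.

### The job

Close the open grey battery box with the orange cover that has a tongue on one end: hold the cover tilted with the tongue low, hook the tongue in under the lip of the box, then swing the other end down until the cover lies flat and fully home in the box. Let go of it there, and leave the blue cover, which belongs to another box, where it lies.

Things in the scene. Friction and masses are not known exactly. Their poses are not given: they have to be found in the camera images.
- orange_cover_grip (a point): Centre of the grip rib of the loose orange cover, 90 g, flat on the bench: plate 90 (x) x 60 (y) x 6 mm, tongue 40 mm wide, 4 mm thick, 20 mm out from its +x end, level with the underside. The rib on the plate's middle is 46 mm long in x, 14 mm wide in y, 26 mm high: pinch it across y. This point is 19 mm above the underside, 13 mm above the plate. x to the tongue, z up.
- tongue_tip (a point): Middle of the end edge of the orange cover's tongue: 65 mm along +x from the rib's centre and 17 mm below it (2 mm above the cover's underside). Same axes as the rib's centre.
- seat (a point): Centre of the ledge the cover rests on, in the grey box fixed to the bench; x to the lip, z up; 30 mm above the bench. The pocket runs x -60 to 60, y -36 to 36 mm. The lip roofs x 44 to 60: underside 14, top 18 mm over the ledge. Wall tops over the ledge: tail (-x) 12, sides 6 mm, so the cover cannot slide in flat. Seated, it lies flat on the ledge, tongue's end at x 50 to 60 mm.
- blue_cover_grip (a point): Centre of the grip rib of the loose blue cover, 96 (x) x 86 (y) x 6 mm, no tongue, too wide for this box; rib as on the orange cover, point 19 mm above its underside. Not to be used.

How it is judged:
By the outcome, as a careful person would: the job done as asked, in the order asked, and still so for the second after the job is handed in, with the robot touching nothing.
It also fails if it takes over 35 s, if anything falls off the work surface, if the arm or the gripper's body presses on something with over 40 N, if the wrist force passes 120 N, or if a joint passes its speed limit or range.

## Working session

There is one attempt and no reset: what is moved stays moved. The work goes in short steps, Python scripts to look and compute and a tool call to move; the robot and the scene stay as the last step left them, time stands still between calls to the robot, and variables do not carry over. Pictures are saved under pics/ and viewed, at most 10 in all, crops included, and the job is handed in when it is done.

Besides the shell and the picture viewer there is one more tool, called after "Emit:" by a JSON object that holds its "fn" and its "kwargs". servo_tool: Moves the arm, as the interface text tells. Its arguments: {"type":"object","properties":{"targets":{"type":"array"},"force":{"type":"number"}},"required":["targets"]}

```bash
mkdir -p pics && ls && python3 - <<'E'
from station import *
import cv2,numpy as np
s=observe();print(s)
for n in("scene","side","wrist"):
    m=camera_model(n);print(n,m)
    cv2.imwrite(f"pics/{n}0.png",grab_frame(n)[:,:,::-1])
a=[cv2.imread(f"pics/{n}0.png") for n in("scene","side")]
E
```

```text
pics
{'time_s': 0.0, 'qpos': array([ 0.01406438,  0.32185036, -0.07008647,  1.45170195,  0.02259829,
        1.37078218, -0.05689386]), 'dq': array([-2.72362415e-05,  8.19845502e-04,  1.47526102e-04,  1.42468766e-03,
        1.12636290e-03, -1.90320872e-03, -1.15411195e-03]), 'tau': array([-1.25131752e-03, -4.93579853e+01, -3.82724963e-01, -3.14334905e+01,
        1.30020955e-02,  1.12603378e-02,  4.26072404e-06]), 'eef_pos': array([ 6.49497122e-01, -2.23861470e-05,  2.52192167e-01]), 'tcp_rot': array([[-7.43340822e-05,  9.99998091e-01, -1.95235226e-03],
       [ 9.99999993e-01,  7.41456281e-05, -9.65989103e-05],
       [-9.64539676e-05, -1.95235943e-03, -9.99998089e-01]]), 'contact_force': array([ 1.13262115, -0.70857628, -0.43769883]), 'moment': array([ 0.03974075,  0.01647266, -0.02114256]), 'gripper_force': 0.0, 'finger_gap': 0.9996491102789856}
scene {'mtx': array([[361.87817513,   0.        , 255.70452196],
       [  0.        , 361.87817513, 190.19241013],
       [  0.        ,   0.        ,   1.        ]]), 'origin': array([-0.00450803, -0.56061334,  0.52863028]), 'attitude':
[... 212 characters left out ...]
      [  0.        , 472.91536783, 191.12446278],
       [  0.        ,   0.        ,   1.        ]]), 'origin': array([ 0.14546372, -0.87535652,  0.43635013]), 'attitude': array([[ 0.93875431,  0.11115331, -0.32616758],
       [-0.34418989,  0.34790598, -0.8720635 ],
       [ 0.0165429 ,  0.93091695,  0.36485608]])}
wrist {'mtx': array([[297.31863964,   0.        , 253.66080064],
       [  0.        , 297.31863964, 190.77073699],
       [  0.        ,   0.        ,   1.        ]]), 'origin': array([0.65012665, 0.07317837, 0.37355866]), 'attitude': array([[ 0.9999969 , -0.00223892,  0.00108901],
       [ 0.00182703,  0.95704841,  0.28992242],
       [-0.00169135, -0.28991953,  0.95704953]])}
```

View pics/scene0.png

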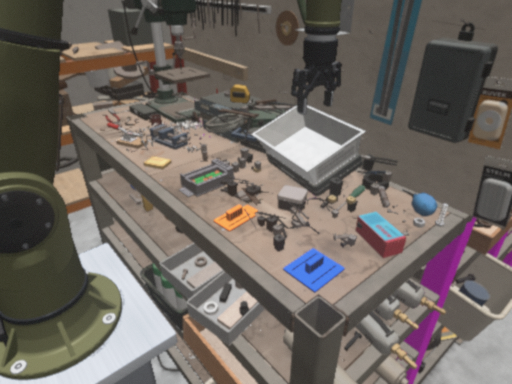

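View pics/wrist0.png

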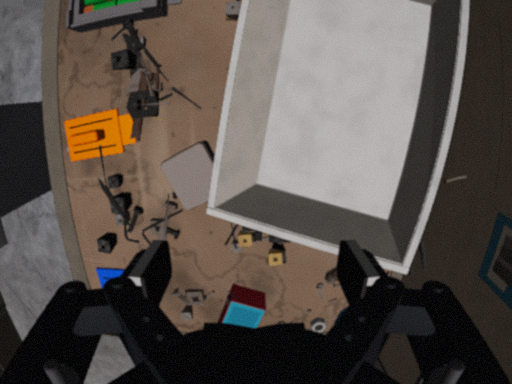

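The scene image shows the orange cover at about (235,215) and the grey box with a green inside at (207,178). The blue cover is at (315,268) and a white bin at (310,145). In the wrist image the cover is at (100,135), with its tongue to the right at (127,128), and the box is at the top left, (115,10). I'll enlarge these regions for corner picking.

```bash
python3 - <<'E'
import cv2,numpy as np
a=cv2.imread("pics/scene0.png")[150:240,170:290]
b=cv2.imread("pics/side0.png")
hsv=cv2.cvtColor(b,cv2.COLOR_BGR2HSV)
m=cv2.inRange(hsv,(8,180,120),(20,255,255));
n,l,st,c=cv2.connectedComponentsWithStats(m);print([list(s) for s in st[1:] if s[4]>100])
w=cv2.imread("pics/wrist0.png")[90:180,50:170]
z=lambda i:cv2.resize(i,None,fx=5,fy=5,interpolation=cv2.INTER_CUBIC)
cv2.imwrite("pics/s1.png",z(a));cv2.imwrite("pics/w1.png",z(w))
E
```

```text
[[np.int32(27), np.int32(71), np.int32(178), np.int32(17), np.int32(1980)], [np.int32(277), np.int32(95), np.int32(21), np.int32(18), np.int32(168)], [np.int32(27), np.int32(147), np.int32(97), np.int32(19), np.int32(1015)], [np.int32(196), np.int32(203), np.int32(44), np.int32(22), np.int32(359)], [np.int32(89), np.int32(223), np.int32(41), np.int32(13), np.int32(339)]]
```

View pics/s1.png

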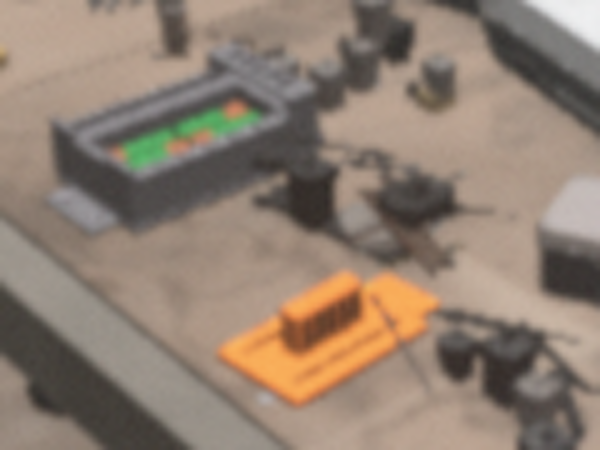

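View pics/side0.png

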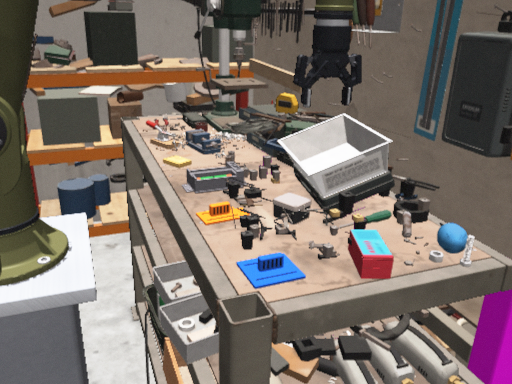

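In the s1 crop the cover's rib top is at about (322,298) and its tongue tip at about (415,287). The box's tail wall runs from (55,122) to (133,180), and the lip with bolts is at the +x end, (210,50)–(310,90). The side view agrees. Next I'll do a rough triangulation on the known heights.

```bash
cat > h.py <<'E'
from station import *
import cv2,numpy as np
def ray(m,u,v,fish=False):
    K=m["mtx"];x=(u-K[0,2])/K[0,0];y=(v-K[1,2])/K[1,1]
    if fish:
        r=np.hypot(x,y);s=np.sin(r)/max(r,1e-9);d=np.array([x*s,-y*s,-np.cos(r)])
    else: d=np.array([x,-y,-1])
    return m["attitude"]@d
def onz(m,u,v,z,fish=False):
    d=ray(m,u,v,fish);o=m["origin"];return o+d*(z-o[2])/d[2]
def proj(m,P,fish=False):
    P=np.atleast_2d(P)
    q=(P-m["origin"])@m["attitude"];x,y,z=q[:,0],-q[:,1],-q[:,2]
    K=m["mtx"]
    if fish:
        h=np.hypot(x,y);t=np.arctan2(h,z)/np.maximum(h,1e-9);a,b=x*t,y*t
    else:a,b=x/z,y/z
    return np.c_[K[0,0]*a+K[0,2],K[1,1]*b+K[1,2]]
E
python3 - <<'E'
from h import *
np.set_printoptions(precision=4,suppress=True)
m=camera_model("scene")
for n,u,v,z in [("ribtop",322,298,.032),("tip",415,287,.004),("platL",219,352,.006),("platB",297,402,.006),("tailL",55,122,.042),("tailN",133,180,.042),("lipA",210,55,.048),("lipB",310,92,.048)]:
    print(n,onz(m,170+u/5,150+v/5,z))
w=camera_model("wrist")
for n,u,v,z in [("platTL",65,122,.006),("platBL",72,160,.006),("tipT",132,114,.004),("tipB",135,143,.004),("rib",92,135,.032)]:
    print(n,onz(w,u,v,z,True))
R=observe()["tcp_rot"];print(R.T@(w["origin"]-observe()["eef_pos"]),R.T@w["attitude"])
E
```

```text
ribtop [0.4241 0.0322 0.032 ]
tip [0.4912 0.0425 0.004 ]
platL [0.3795 0.0584 0.006 ]
platB [0.3849 0.0014 0.006 ]
tailL [0.4071 0.2568 0.042 ]
tailN [0.4061 0.1737 0.042 ]
lipA [0.5142 0.2599 0.048 ]
lipB [0.5311 0.1838 0.048 ]
platTL [0.3824 0.063  0.006 ]
platBL [0.3886 0.0074 0.006 ]
tipT [0.4913 0.0652 0.004 ]
tipB [0.4933 0.0266 0.004 ]
rib [0.4439 0.0434 0.032 ]
[ 0.0732  0.0004 -0.1212] [[ 0.0018  0.9571  0.2898]
 [ 1.     -0.0017 -0.0005]
 [-0.      0.2898 -0.9571]]
```

Rough poses: cover centre about (0.43, 0.037), yaw about 5°; box about (0.47, 0.218). I'll move above and between them, turn the tool to the cover's axis and take a closer wrist picture.

Emit:
{"fn": "servo_tool", "kwargs": {"targets": [0.13,-0.22,0,0,0,1.48,0.045,0.13,-0.22,0,0,0,1.48,0.045,0.13,-0.22,0,0,0,1.48,0.045,0.13,-0.22,0,0,0,1.48,0.045,0.13,-0.22,0,0,0,1.48,0.045,0.13,-0.22,0,0,0,1.48,0.045,0.13,-0.22,0,0,0,1.48,0.045,0.13,-0.22,0,0,0,1.48,0.045,0.13,-0.22,0,0,0,1.48,0.045,0.13,-0.22,0,0,0,1.48,0.045,0.13,-0.22,0,0,0,1.48,0.045,0.13,-0.22,0,0,0,1.48,0.045,0.13,-0.22,0,0,0,1.48,0.045]}}

```text
time_s: 1.45
eef_pos: [0.43, 0.1299, 0.2533]
tcp_rot: [[0.996, 0.093, -0.0], [0.093, -0.996, -0.0], [-0.0, 0.0, -1.0]]
contact_force: [0.3, 0.6, -0.6]
finger_gap: 0.527
gripper_force: 0.0
```

```bash
python3 - <<'E'
from h import *
import pickle
m=camera_model("wrist");s=observe();f=grab_frame("wrist")
pickle.dump(m,open("w2.pkl","wb"));print(s["eef_pos"],s["tcp_rot"],s["qpos"],s["time_s"])
cv2.imwrite("pics/w2.png",f[:,:,::-1])
# overlay-free enlarged view
c=f[50:300,56:456,::-1];cv2.imwrite("pics/w2z.png",cv2.resize(c,None,fx=2,fy=2,interpolation=cv2.INTER_CUBIC))
E
```

```text
[0.42996121 0.12993247 0.25325205] [[ 9.95688942e-01  9.27551941e-02 -6.59811407e-05]
 [ 9.27551895e-02 -9.95688942e-01 -6.97505986e-05]
 [-7.21664225e-05  6.33298066e-05 -9.99999995e-01]] [-0.1401002  -0.10059688 -0.19781953  1.91350649 -0.02029532  1.32686759
 -1.80994897] 1.45
```

View pics/w2z.png

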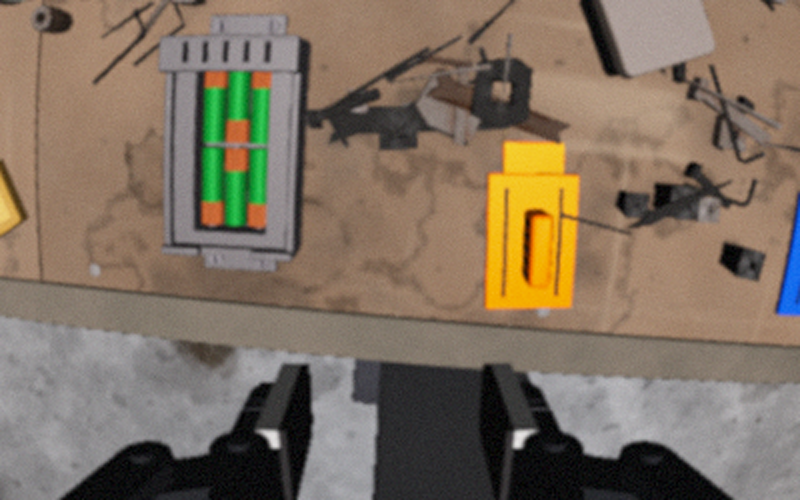

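The view shows the cover with plate corners at (490,174), (579,175), (572,308) and (486,308), and tongue-end corners at (505,142) and (565,145). The box lip is at rows 38–70, columns 162–303, and the tail wall is near row 245. I'll fit the cover pose and zoom in on the box.

```bash
cat >> h.py <<'E'
from scipy.optimize import least_squares
def fit(m,obj,px,x0,fish=True):
    obj=np.array(obj,float);px=np.array(px,float)
    def P(p):
        c,s=np.cos(p[2]),np.sin(p[2]);return np.c_[p[0]+c*obj[:,0]-s*obj[:,1],p[1]+s*obj[:,0]+c*obj[:,1],obj[:,2]]
    r=least_squares(lambda p:(proj(m,P(p),fish)-px).ravel(),x0)
    return r.x,r.fun.reshape(-1,2)
E
python3 - <<'E'
from h import *
import pickle
np.set_printoptions(precision=4,suppress=True)
m=pickle.load(open("w2.pkl","rb"))
Z=np.array([(505,142),(565,145),(490,174),(579,175),(572,308),(486,308)])
px=(Z+.5)/2-.5+[56,50]
obj=[(.065,.020,.004),(.065,-.020,.004),(.045,.03,.006),(.045,-.03,.006),(-.045,-.03,.006),(-.045,.03,.006)]
print(*fit(m,obj,px,[.43,.037,.08]))
f=cv2.imread("pics/w2.png")[60:190,125:220]
cv2.imwrite("pics/box.png",cv2.resize(f,None,fx=4.5,fy=4.5,interpolation=cv2.INTER_CUBIC))
E
```

```text
[0.4272 0.0396 0.1065] [[-0.2036 -0.0399]
 [ 0.3993 -0.7725]
 [-0.5119 -0.1733]
 [ 0.7142  0.088 ]
 [ 0.0249  0.1007]
 [-0.3283  0.909 ]]
```

View pics/box.png

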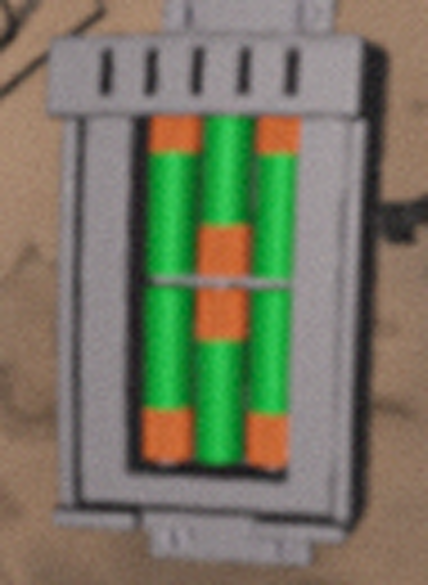

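The zoom shows the lip's top face at (52,38), (363,38), (360,112) and (48,112). The ledge ring surrounds the batteries, the side wall's inner edge is near column 78, and the tail wall is at rows 505–525. I'll fit the box from the lip and check with a model overlay in two cameras.

```bash
python3 - <<'E'
from h import *
import pickle
np.set_printoptions(precision=4,suppress=True)
m=pickle.load(open("w2.pkl","rb"));ms=camera_model("scene")
Z=np.array([(52,38),(363,38),(360,112),(48,112)])
px=(Z+.5)/4.5-.5+[125,60]
sc=(np.array([(55,122),(133,180)])+.5)/5-.5+[170,150]
def W(p,o):
    o=np.atleast_2d(np.array(o,float));c,s=np.cos(p[2]),np.sin(p[2]);return np.c_[p[0]+c*o[:,0]-s*o[:,1],p[1]+s*o[:,0]+c*o[:,1],o[:,2]]
def res(p):
    L,w=p[3:];return (proj(m,W(p,[(L,w,.048),(L,-w,.048),(.044,-w,.048),(.044,w,.048)]),True)-px).ravel()
r=least_squares(res,[.467,.218,.08,.064,.04]);p=r.x;print(p,r.fun)
w=p[4]
print(proj(ms,W(p,[(-.064,w,.042),(-.064,-w,.042)])),sc)
ls=[[(-.06,.036,.03),(.044,.036,.03),(.044,-.036,.03),(-.06,-.036,.03),(-.06,.036,.03)],
[(-.06,.036,.042),(-.06,-.036,.042),(-.064,-w,.042),(-.064,w,.042),(-.06,.036,.042)],
[(-.06,.036,.036),(.044,.036,.036)],[(-.06,-.036,.036),(.044,-.036,.036)],[(-.064,-w,.036),(.044,-w,.036)],[(-.064,w,.036),(.044,w,.036)],
[(.044,w,.048),(.044,-w,.048),(p[3],-w,.048),(p[3],w,.048),(.044,w,.048)]]
col=[(255,0,255),(0,255,255),(255,255,0),(255,255,0),(255,255,255),(255,255,255),(0,0,255)]
def draw(img,md,fish,x0,y0,x1,y1,k):
    i=cv2.resize(img[y0:y1,x0:x1],None,fx=k,fy=k,interpolation=cv2.INTER_CUBIC)
    for l,c in zip(ls,col):
        q=(proj(md,W(p,l),fish)-[x0,y0]+.5)*k-.5
        cv2.polylines(i,[np.round(q).astype(int)],False,c,1,cv2.LINE_AA)
    return i
a=draw(cv2.imread("pics/w2.png"),m,True,125,60,215,180,4.5)
b=draw(cv2.imread("pics/scene0.png"),ms,False,175,155,240,205,6)
o=np.zeros((max(a.shape[0],b.shape[0]),a.shape[1]+b.shape[1],3),np.uint8);o[:a.shape[0],:a.shape[1]]=a;o[:b.shape[0],a.shape[1]:]=b
cv2.imwrite("pics/ov.png",o);print(o.shape)
E
```

```text
[0.4754 0.2308 0.0243 0.0627 0.0405] [-0.0157  0.2042  0.2137 -0.1822 -0.2139  0.138   0.0198 -0.1567]
[[179.6952 172.3677]
 [195.5702 183.0573]] [[180.6 174. ]
 [196.2 185.6]]
(540, 795, 3)
```

View pics/ov.png

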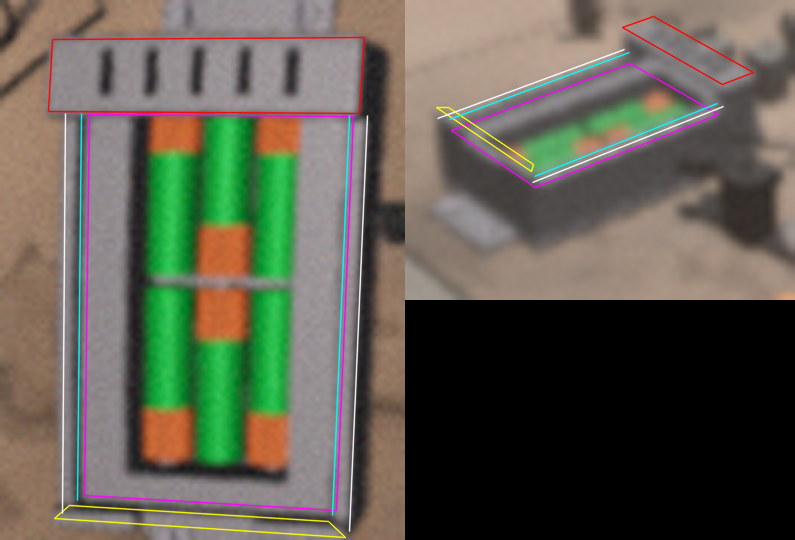

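In the wrist view the fitted model lines up with the lip, side walls and tail wall. The scene camera agrees within about 2 px. Poses: cover (0.427, 0.040, 0.107 rad), box seat (0.475, 0.231, 0.024 rad). Now I'll descend over the rib.

Emit:
{"fn": "servo_tool", "kwargs": {"targets": [-0.008,0.0896,0.15,0,0,-0.0136,0.036,-0.008,0.0896,0.15,0,0,-0.0136,0.036,-0.008,0.0896,0.15,0,0,-0.0136,0.036,-0.008,0.0896,0.15,0,0,-0.0136,0.036,-0.008,0.0896,0.17,0,0,-0.0136,0.036,-0.008,0.0896,0.19,0,0,-0.0136,0.036,-0.008,0.0896,0.205,0,0,-0.0136,0.036,-0.008,0.0896,0.215,0,0,-0.0136,0.036,-0.008,0.0896,0.221,0,0,-0.0136,0.036,-0.008,0.0896,0.221,0,0,-0.0136,0.036]}}

```text
time_s: 2.5
eef_pos: [0.4299, 0.04, 0.0319]
tcp_rot: [[0.995, 0.105, -0.001], [0.105, -0.995, -0.0], [-0.001, 0.0, -1.0]]
contact_force: [-0.9, 0.0, 0.2]
finger_gap: 0.425
gripper_force: 0.0
```

Emit:
{"fn": "servo_tool", "kwargs": {"targets": [0,0,0,0,0,0,0.0,0,0,0,0,0,0,0.0,0,0,0,0,0,0,0.0,0,0,0,0,0,0,0.0,0,0,0,0,0,0,0.0,0,0,0,0,0,0,0.0], "force": 60}}

```text
time_s: 3.1
eef_pos: [0.431, 0.0402, 0.0332]
tcp_rot: [[0.995, 0.104, 0.002], [0.104, -0.995, 0.0], [0.002, 0.0, -1.0]]
contact_force: [0.1, 0.0, 6.6]
finger_gap: 0.146
gripper_force: 61.8
```

```bash
python3 - <<'E'
from h import *
import pickle
m=camera_model("wrist");s=observe();f=grab_frame("wrist")
pickle.dump((m,s),open("w3.pkl","wb"))
cv2.imwrite("pics/w3.png",f[:,:,::-1])
E
```

```text
(no output)
```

The grip holds: the opening is about 12.5 mm and the fingertips touch the plate. I'll lift, then check the hold and the white bin's clearance.

Emit:
{"fn": "servo_tool", "kwargs": {"targets": [0,0,-0.03,0,0,0,0,0,0,-0.075,0,0,0,0,0,0,-0.12,0,0,0,0,0,0,-0.12,0,0,0,0]}}

```text
time_s: 3.55
eef_pos: [0.4342, 0.0405, 0.1583]
tcp_rot: [[0.994, 0.104, 0.012], [0.104, -0.995, 0.001], [0.012, 0.0, -1.0]]
contact_force: [1.2, 0.1, -0.9]
finger_gap: 0.148
gripper_force: 61.0
```

```bash
python3 - <<'E'
from h import *
import pickle
np.set_printoptions(precision=4,suppress=True)
m=camera_model("wrist");s=observe();f=grab_frame("wrist");S=grab_frame("scene")
pickle.dump((m,s),open("w4.pkl","wb"));print(s["eef_pos"],s["contact_force"])
cv2.imwrite("pics/w4.png",f[:,:,::-1]);cv2.imwrite("pics/scene4.png",S[:,:,::-1])
a=cv2.resize(f[150:384,100:420,::-1],None,fx=1.6,fy=1.6,interpolation=cv2.INTER_CUBIC)
b=S[90:240,180:380,::-1];b=cv2.resize(b,None,fx=1.4,fy=1.4,interpolation=cv2.INTER_CUBIC)
o=np.zeros((max(a.shape[0],b.shape[0]),a.shape[1]+b.shape[1],3),np.uint8);o[:a.shape[0],:a.shape[1]]=a;o[:b.shape[0],a.shape[1]:]=b
cv2.imwrite("pics/ov4.png",o);print(o.shape)
R,p=s["tcp_rot"],s["eef_pos"]
# predicted hold: cover underside centre in tool frame
ob=np.array([(.065,.02,.004),(.065,-.02,.004),(.045,.03,.006),(.045,-.03,.006),(-.045,-.03,.006),(-.045,.03,.006)])
T=np.c_[ob[:,0]-.0039,-ob[:,1],.0332-ob[:,2]]
q=proj(m,T@R.T+p,True);print((q-[100,150])*1.6)
# bin near corner: wrist0 (210,210) & scene (317,178)
E
```

```text
[0.4342 0.0405 0.1583] [ 1.1593  0.1384 -0.9478]
(374, 792, 3)
[[180.6915 -33.064 ]
 [306.884  -32.9322]
 [150.9904  29.8224]
 [336.5027  30.0675]
 [319.1644 253.291 ]
 [168.3205 252.9779]]
```

View pics/ov4.png

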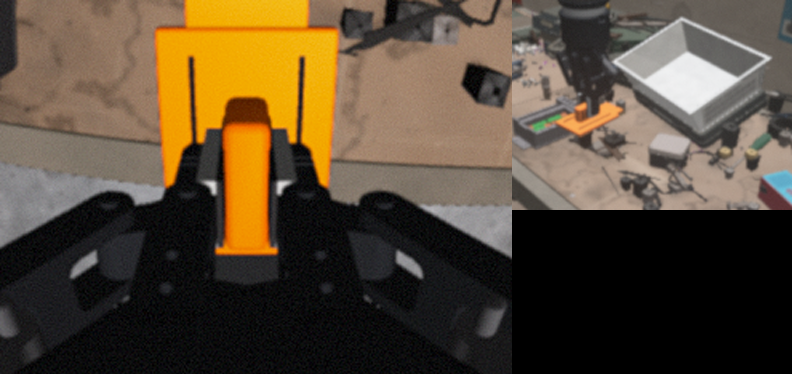

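The hold matches the prediction within about 1 mm: plate front corners seen at (157,28) and (338,28), predicted (151,30) and (336,30). The cover is level and held by the rib. Next I'll check bin clearance and compute the hover pose.

```bash
python3 - <<'E'
from h import *
from scipy.spatial.transform import Rotation as Ro
np.set_printoptions(precision=4,suppress=True)
ms=camera_model("scene");s=observe();print(s["time_s"],s["eef_pos"],s["tcp_rot"])
K=dict(mtx=camera_model("wrist")["mtx"],origin=np.array([.65012665,.07317837,.37355866]),attitude=np.array([[.9999969,-.00223892,.00108901],[.00182703,.95704841,.28992242],[-.00169135,-.28991953,.95704953]]))
for z in (.04,.08,.12,.16): print(z,onz(K,210,210,z,True),onz(ms,310,180,z),onz(ms,253,134,z))
# hover/insert poses: box (p), tilt th, tip bottom at (xt,zt) in box frame -> TCP
B=np.array([.4754,.232,.03]);yaw=.0243
def tcp(xt,zt,th):
    Rb=Ro.from_euler('z',yaw);R=Rb*Ro.from_euler('y',th)
    tip=B+Rb.apply([xt,0,zt])
    P=tip+R.apply([-.065+.0039,0,.0332])
    return P,(R*Ro.from_euler('x',np.pi)).as_matrix()
R0,p0=s["tcp_rot"],s["eef_pos"]
for a in [(.030,.06,.28),(.034,.004,.28),(.055,.003,.28),(.055,.001,.0)]:
    P,R=tcp(*a);print(a,P,R0.T@(P-p0),Ro.from_matrix(R0.T@R).as_rotvec())
E
```

```text
3.65 [0.4307 0.04   0.1531] [[ 0.9946  0.1042  0.0025]
 [ 0.1042 -0.9946  0.0001]
 [ 0.0025  0.0002 -1.    ]]
0.04 [ 0.5971 -0.0522  0.04  ] [0.6616 0.0035 0.04  ] [0.7516 0.3559 0.04  ]
0.08 [ 0.6035 -0.0372  0.08  ] [ 0.607  -0.0427  0.08  ] [0.6897 0.2809 0.08  ]
0.12 [ 0.6098 -0.0222  0.12  ] [ 0.5525 -0.0889  0.12  ] [0.6278 0.2059 0.12  ]
0.16 [ 0.6162 -0.0071  0.16  ] [ 0.498 -0.135  0.16 ] [0.5659 0.1309 0.16  ]
(0.03, 0.06, 0.28) [0.4559 0.2315 0.1388] [ 0.045  -0.1878  0.0144] [ 0.0113 -0.2823  0.0795]
(0.034, 0.004, 0.28) [0.4599 0.2316 0.0828] [ 0.0488 -0.1875  0.0704] [ 0.0113 -0.2823  0.0795]
(0.055, 0.003, 0.28) [0.4809 0.2321 0.0818] [ 0.0697 -0.1859  0.0715] [ 0.0113 -0.2823  0.0795]
(0.055, 0.001, 0.0) [0.4693 0.2319 0.0642] [ 0.0582 -0.1868  0.089 ] [ 0.0001 -0.0025  0.0801]
```

The bin rim is about 80 mm high at x ≥ 0.60, so it's well clear. Moving to the tilted hover over the box.

Emit:
{"fn": "servo_tool", "kwargs": {"targets": [0.006,-0.03,0,0,-0.05,0.015,0,0.014,-0.065,0,0.004,-0.12,0.03,0,0.022,-0.1,0.003,0.006,-0.18,0.045,0,0.032,-0.14,0.008,0.009,-0.24,0.06,0,0.041,-0.172,0.012,0.011,-0.28,0.075,0,0.045,-0.188,0.0144,0.0113,-0.2823,0.0795,0,0.045,-0.188,0.0144,0.0113,-0.2823,0.0795,0,0.045,-0.188,0.0144,0.0113,-0.2823,0.0795,0]}}

```text
time_s: 4.45
eef_pos: [0.4546, 0.2302, 0.1368]
tcp_rot: [[0.96, 0.024, -0.28], [0.023, -1.0, -0.009], [-0.28, 0.002, -0.96]]
contact_force: [0.5, -0.2, -0.8]
finger_gap: 0.145
gripper_force: 60.9
```

```bash
cat >> h.py <<'E'
from scipy.spatial.transform import Rotation as Ro
B=np.array([.4754,.232,.03]);yaw=.0243
def tcp(xt,zt,th,B=B):
    Rb=Ro.from_euler('z',yaw);R=Rb*Ro.from_euler('y',th)
    tip=B+Rb.apply([xt,0,zt])
    return tip+R.apply([-.065+.0039,0,.0332]),(R*Ro.from_euler('x',np.pi)).as_matrix()
def cov(R,p,o):
    o=np.atleast_2d(o);return np.c_[o[:,0]-.0039,-o[:,1],.0332-o[:,2]]@R.T+p
E
python3 - <<'E'
from h import *
np.set_printoptions(precision=4,suppress=True)
m=camera_model("wrist");s=observe();f=grab_frame("wrist");S=grab_frame("side")
R,p=s["tcp_rot"],s["eef_pos"];print(s["time_s"],p,s["contact_force"],tcp(.03,.06,.28)[0])
print("tip in box",Ro.from_euler('z',-yaw).apply(cov(R,p,[.065,0,0])-B))
k=2
def draw(img,md,fish,x0,y0,x1,y1,k):
    i=cv2.resize(img[y0:y1,x0:x1,::-1],None,fx=k,fy=k,interpolation=cv2.INTER_CUBIC)
    d=lambda P,c:cv2.polylines(i,[np.round((proj(md,P,fish)-[x0,y0]+.5)*k-.5).astype(int)],True,c,1,cv2.LINE_AA)
    d(cov(R,p,[(.065,.02,.004),(.065,-.02,.004),(.045,-.02,.004),(.045,.02,.004)]),(255,0,0))
    d(cov(R,p,[(.045,.03,.006),(.045,-.03,.006),(-.045,-.03,.006),(-.045,.03,.006)]),(255,0,0))
    w=.0405;d(B+Ro.from_euler('z',yaw).apply([(.0627,w,.018),(.0627,-w,.018),(.044,-w,.018),(.044,w,.018)]),(0,0,255))
    return i
a=draw(f,m,True,150,40,350,240,2.5);b=draw(S,camera_model("side"),False,160,150,260,225,2.9)
o=np.zeros((500,790,3),np.uint8);o[:a.shape[0],:a.shape[1]]=a;o[:b.shape[0],500:500+b.shape[1]]=b
cv2.imwrite("pics/ov5.png",o)
E
```

```text
4.45 [0.4546 0.2302 0.1368] [ 0.5176 -0.2176 -0.8486] [0.4559 0.2315 0.1388]
tip in box [[ 0.0285 -0.0014  0.0578]]
```

View pics/ov5.png

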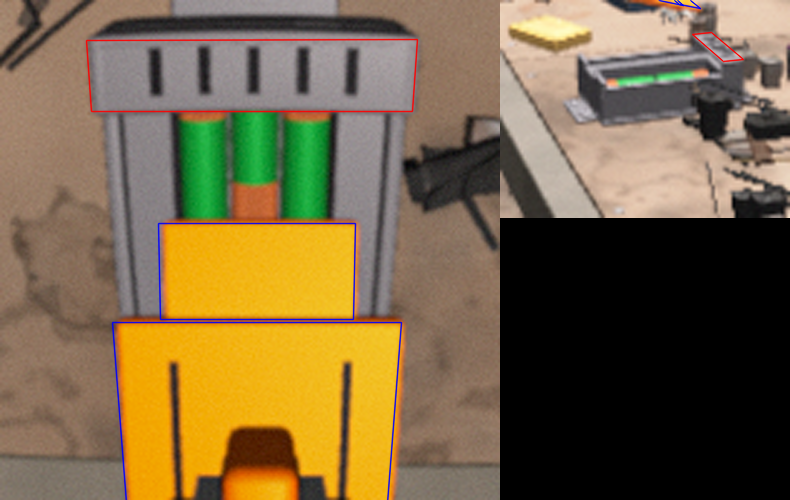

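The overlay agrees: the tongue (158–355, 223–320) and the lip (88–415, 40–110) match the model within about 1 mm and are laterally centred. Lowering the tongue in front of the lip.

Emit:
{"fn": "servo_tool", "kwargs": {"targets": [0.006,0,0.016,0,0,0,0,0.012,0,0.033,0,0,0,0,0.017,0,0.046,0,0,0,0,0.0196,0,0.0537,0,0,0,0,0.0196,0,0.0537,0,0,0,0,0.0196,0,0.0537,0,0,0,0]}}

```text
time_s: 5.15
eef_pos: [0.4594, 0.2316, 0.0813]
tcp_rot: [[0.96, 0.024, -0.278], [0.023, -1.0, -0.007], [-0.278, -0.0, -0.961]]
contact_force: [0.3, 0.6, -1.7]
finger_gap: 0.149
gripper_force: 60.9
```

```bash
cat > st.py <<'E'
from h import *
np.set_printoptions(precision=4,suppress=True)
s=observe();R,p=s["tcp_rot"],s["eef_pos"]
iv=Ro.from_euler('z',-yaw)
print(s["time_s"],p,s["contact_force"],s["moment"],s["finger_gap"])
print("tip",iv.apply(cov(R,p,[.065,0,0])-B),"tail",iv.apply(cov(R,p,[-.045,0,0])-B),(iv*Ro.from_matrix(R)).as_euler('zyx'))
E
python3 st.py
```

```text
5.15 [0.4594 0.2316 0.0813] [ 0.2853  0.6441 -1.7061] [ 0.0697 -0.3217 -0.0047] 0.1494563255491235
tip [[0.0335 0.     0.0024]] tail [[-0.0722  0.      0.033 ]] [ 0.0003 -0.282  -3.1414]
```

The tongue is down in the pocket with no contact. Sliding it in under the lip.

Emit:
{"fn": "servo_tool", "kwargs": {"targets": [0.005,0,-0.0014,0,0,0,0,0.01,0,-0.0029,0,0,0,0,0.0155,0,-0.0044,0,0,0,0,0.0207,0,-0.0059,0,0,0,0,0.0207,0,-0.0059,0,0,0,0,0.0207,0,-0.0059,0,0,0,0]}}

```text
time_s: 5.75
eef_pos: [0.4807, 0.2323, 0.0807]
tcp_rot: [[0.96, 0.024, -0.279], [0.023, -1.0, -0.007], [-0.279, 0.0, -0.96]]
contact_force: [0.0, -0.2, -0.5]
finger_gap: 0.152
gripper_force: 60.9
```

```bash
cat st.py - > st2.py <<'E'
P0,R0=tcp(.055,.0025,.28)
for th in (.28,.22,.16,.1,.05,.0):
    P,R_=tcp(.055,.0025-.003*(1-th/.28),th);print(th,R0.T@(P-P0),Ro.from_matrix(R0.T@R_).as_rotvec())
E
python3 st2.py
```

```text
5.75 [0.4807 0.2323 0.0807] [ 0.0269 -0.2108 -0.5438] [ 0.0435 -0.3186  0.0083] 0.1517985346672518
tip [[0.0547 0.0001 0.0017]] tail [[-0.0509  0.0001  0.0324]] [ 0.     -0.2828  3.1415]
0.28 [0. 0. 0.] [0. 0. 0.]
0.22 [-0.0017 -0.      0.0043] [-0.    0.06  0.  ]
0.16 [-0.0032 -0.      0.0088] [0.   0.12 0.  ]
0.1 [-0.0044  0.      0.0133] [-0.    0.18  0.  ]
0.05 [-0.0053 -0.      0.0172] [0.   0.23 0.  ]
0.0 [-0.006  -0.      0.0211] [-0.    0.28  0.  ]
```

The tongue is hooked: the tip is at x = 55 mm under the lip with no contact force. Swinging the tail end down about the tip.

Emit:
{"fn": "servo_tool", "kwargs": {"targets": [-0.0009,0,0.0022,0,0.03,0,0,-0.0017,0,0.0043,0,0.06,0,0,-0.0025,0,0.0066,0,0.09,0,0,-0.0032,0,0.0088,0,0.12,0,0,-0.0038,0,0.011,0,0.15,0,0,-0.0044,0,0.0133,0,0.18,0,0,-0.0049,0,0.0156,0,0.21,0,0,-0.0053,0,0.0172,0,0.23,0,0,-0.0057,0,0.0192,0,0.256,0,0,-0.006,0,0.0211,0,0.28,0,0,-0.006,0,0.0211,0,0.282,0,0,-0.006,0,0.0211,0,0.282,0,0]}}

```text
time_s: 6.95
eef_pos: [0.4686, 0.2322, 0.0633]
tcp_rot: [[1.0, 0.025, -0.001], [0.025, -1.0, -0.0], [-0.001, 0.0, -1.0]]
contact_force: [-4.1, -1.2, 7.3]
finger_gap: 0.148
gripper_force: 62.1
```

```bash
python3 st.py
```

```text
6.95 [0.4686 0.2322 0.0633] [-4.0875 -1.2438  7.2604] [-0.2544  0.6997 -0.011 ] 0.1480927970530621
tip [[0.0543 0.0004 0.    ]] tail [[-0.0557  0.0004  0.0001]] [-0.0005 -0.0005  3.1414]
```

The cover is flat at ledge height (tip z 0.0 mm, tail z 0.1 mm) with 7 N of ledge reaction. A light press, then I'll release and back off.

Emit:
{"fn": "servo_tool", "kwargs": {"targets": [0,0,0.001,0,0,0,0,0,0,0.001,0,0,0,0,0,0,0,0,0,0,0,0,0,0,0,0,0,0.036,0,0,0,0,0,0,0.036,0,0,-0.001,0,0,0,0.036,0,0,-0.001,0,0,0,0.036,0,0,-0.02,0,0,0,0.036,0,0,-0.06,0,0,0,0.036,0,0,-0.11,0,0,0,0.036,0,0,-0.16,0,0,0,0.036,0,0,-0.16,0,0,0,0.036,0,0,-0.16,0,0,0,0.036,0,0,-0.16,0,0,0,0.036]}}

```text
time_s: 8.35
eef_pos: [0.4684, 0.2316, 0.2208]
tcp_rot: [[1.0, 0.024, -0.002], [0.024, -1.0, -0.001], [-0.003, 0.001, -1.0]]
contact_force: [-0.5, 0.0, 0.0]
finger_gap: 0.421
gripper_force: 0.0
```

```bash
python3 - <<'E'
from h import *
m=camera_model("wrist");s=observe();f=grab_frame("wrist");S=grab_frame("scene");D=grab_frame("side")
print(s["time_s"],s["eef_pos"],s["contact_force"])
k=2.5;x0,y0=150,60
i=cv2.resize(f[60:270,150:350,::-1],None,fx=k,fy=k,interpolation=cv2.INTER_CUBIC)
Rb=Ro.from_euler('z',yaw)
def d(o,c):cv2.polylines(i,[np.round((proj(m,B+Rb.apply(o),True)-[x0,y0]+.5)*k-.5).astype(int)],True,c,1,cv2.LINE_AA)
X=-.0107
d([(X+.045,.03,.006),(X+.045,-.03,.006),(X-.045,-.03,.006),(X-.045,.03,.006)],(255,0,0))
o=np.zeros((525,790,3),np.uint8);o[:i.shape[0],:500]=i
a=cv2.resize(S[145:215,170:245,::-1],None,fx=3.8,fy=3.8,interpolation=cv2.INTER_CUBIC);o[:a.shape[0],500:500+a.shape[1]]=a
b=cv2.resize(D[150:215,175:250,::-1],None,fx=3.8,fy=3.8,interpolation=cv2.INTER_CUBIC);o[270:270+b.shape[0],500:500+b.shape[1]]=b
cv2.imwrite("pics/end.png",o)
E
```

```text
8.35 [0.46843671 0.23155086 0.22076921] [-0.48746545  0.03620243  0.02643427]
```

View pics/end.png

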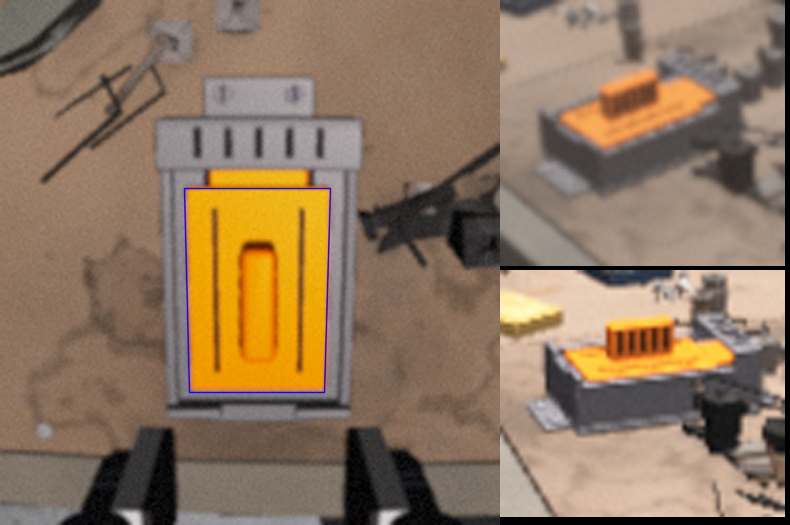

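The final view shows the plate exactly on the modelled seated outline (185–330, 188–392). The tongue goes under the lip at row 170, the cover looks flat in all three views, and the gripper is clear.

```bash
python3 -c "
from station import *
print(hand_in())"
```

```text
the job is handed in; nothing more can be done
None
```

The orange cover lies flat in the grey box with its tongue under the lip and the gripper clear; the blue cover was not touched, and I handed the job in at about 8.5 s of the 35 s (no verdict was returned).

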